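# Clear the stalled pen plotter

## Task

The small pen plotter on the cutting mat has stalled with its pen down, and an ink bottle has fallen over on its bed. First lift the pen by swinging the red lever on the plotter's head all the way up to its stop and leave it there; then pick up the bottle and stand it upright, wholly on the round cork coaster, setting it down rather than dropping it. Leave the jar, the steel square and the mallet where they are.

Things in the scene. Friction and masses are not known exactly. Their poses are not given: they have to be found in the camera images.
- plotter: Black pen plotter, fixed. Origin on the table; front faces its -x, z up. Grey bed 375 (x -190 to 185) x 320 (y) x 10 mm, with a 4 mm plywood blank at x 10 to 130, y +-80. At the back a beam along y (x 155, top z 155) on posts at y +-145 (top z 165). Head: black box x 105 to 145, y +-38, z 90 to 165 mm; blue pen, 12 mm thick, before it at x 88, y -22, top z 111 (down) to 124 (up).
- pen_lever (a joint): Angle of the pen-lift lever on the front of the head (rad), hinged about the plotter's y axis. 0: fully down (pen down; the lever points forward to the plotter's -x and 0.4 rad below level); it grows as the tip rises; 0.8: upper stop (pen up; 0.4 rad above level). Stiff: it stays where it is left; about 1.5 N at the tip moves it.
- lever_pivot (a point): Hinge of the lever: a point on its axis, midway across the lever; at plotter x 92, y 22, z 125 mm.
- lever_grip (a point): Middle of the lever's red grip, 80 mm from lever_pivot. The grip is 40 mm long along the lever, 18 mm wide along the plotter's y and 16 mm thick; it is free on both sides, above and below. It moves with the lever, 94 mm above the table when fully down, 156 mm when fully up.
- bottle: Ink bottle, white with blue band and black cap, about 0.2 kg, at first lying on the bed, cap roughly to the plotter's +y. Origin: centre of its base; z runs from base to cap. Body 50 mm along its x, 44 mm along its y, 92 mm high; then a round cap 26 mm across, up to 115 mm. It lies on a 50 mm wide face (its x axis level).
- coaster: Round cork coaster, 110 mm across and 6 mm thick, fixed on the table. Origin: centre of its underside; the top is at z 6 mm.
- jar: Bystander: squat pigment jar with a black lid, 64 mm across, 55 mm high. Origin: centre of its underside.
- square: Bystander: flat steel L-shaped square, long leg 130 x 28 mm along its x, 5 mm thick, with a short leg at its +x end reaching 69 mm towards its +y. Origin: middle of the long leg's underside.
- mallet: Bystander: rubber mallet lying along its x, about 310 mm long, head (56 x 100 x 56 mm) at its +x end, blue handle end at -x. Origin: on the table, 105 mm from the middle of the head.
Mind the look-alikes: they are no part of the job. Of the things like the bottle, leave any that is yellow; of the rest the larger one is meant.

How it is judged:
By the outcome, as a careful person would: the job done as asked, in the order asked, and still so for the second after the job is handed in, with the robot touching nothing.
It also fails if it takes over 48 s, if anything falls off the work surface, if the arm or the gripper's body presses on something with over 40 N, if the wrist force passes 120 N, or if a joint passes its speed limit or range.

## Robot

A 6-joint arm with a two-finger parallel gripper is mounted at the origin on the work surface. World frame = base frame: x ahead of the robot, y to its left, z up, the work surface at z = 0. Lengths are in mm, angles in rad, forces in N, time in s.
With the tool pointing down it reaches from about 275 to 750 mm from the base axis. Payload 10.2 kg.
Tool frame: the origin (TCP) lies midway between the tips of the shut fingers; the grasp point (between the pads) lies 19 mm behind it (robot.grip_depth is the z of the grasp point in the tool frame, in mm); z points along the fingers, y is the line along which they close (so a half turn about z gives the same grasp; the last joint's range is limited). The gripper opens to 85 mm and grips with 20 to 120 N. Pads are 22 mm wide; open, the fingers measure 114 mm over their backs; the gripper's body (76 mm by 85 mm) begins 54 mm behind the grasp point. The pads swing forward as they close: fully open they stand 13 mm farther back than shut.
Start: joints at [1.036, 0.313, 1.498, -0, 1.331, -0.223], TCP at [161.068, 499.688, 231.294] pointing down, gripper open.
Joint ranges: [-2.94, 2.94], [-0.97, 2.17], [0.19, 2.56], [-1.23, 4.37], [0.02, 3.11], [-2.88, 2.88]. Speed limits (rad/s): [2.39, 2.39, 3.01, 3.14, 3.14, 3.14].

## Interface

Orientations are given as a unit quaternion [x, y, z, w].
In Python, from workcell import read_state, optics, workorder, robot gives the robot as it stands. The module is installed in compiled form; this text tells all that it offers.
- The arm moves only by the shell command python3 -m crank 'ROWS'. ROWS is JSON, a list of rows, each a list of 7 numbers: the closure, from -1 (fully open) to 1 (shut), then the shift along the tool's x, y, z in mm, then the turn, a rotation vector about the tool's x, y, z in rad. A call has 1 to 12 rows; each row shifts and turns the commanded pose from where the row before left it, along the tool's axes as they then stand; what a row does not reach is not made up. A row lasts 1/10 s, in which the tool goes at most 50 mm and 8.59 degrees, less where a joint would pass 70% of its speed; a pose out of reach is approached as far as the arm can. A call with a gripper value outside its range is refused whole. The fingers move at their own pace and stop on an object; the grip force is fixed at half the most. Time passes only in rows, so rows that do not move let the fingers close. It gives the time, the measured TCP pose, the force, the opening and the grip force at its end, in the units of the state.
- read_state(): the state, without advancing time (a new reading comes with each control period).
- optics.get_image(name): name is "side" or "top" or "wrist"; returns a dict with "image" (400x640x3 uint8, red, green, blue), "z_map" (400x640 float32, mm along the optical axis (not along the pixel's ray), 0 where there is no reading), "fov_y" (degrees; the focal length in pixels is half the picture's height over the tangent of half this angle, whatever the lens; pixels are square), "cx", "cy" (the principal point, pixels), "dist" ([k1, k2, p1, p2, k3] as OpenCV has them; the pictures are not rectified), "world_to_cam" (4x4, takes a point from world to camera coordinates). Camera axes: x right, y up, looking along -z (the intrinsics and any distortion apply to the point x, -y, -z); pixel columns grow to the right and rows downward; lengths in mm; the calibration is good to about 2 mm. A picture is of the moment at which its call begins.
- workorder.finish_job(): hands the job in; it is judged then, once.
The state is a dict: "time_s": time; "q": joint angles; "joint_velocities": joint speeds; "joint_efforts": joint torques, N m; "tool_pos": TCP position; "orientation": TCP orientation; "force": force on the tool from outside, world axes, zero at the start; "torque": the same for the moment, N m; "opening": opening from 0.0 (shut) to 1.0 (fully open); "gripper_force": force on a finger pad.
Only numpy, scipy, OpenCV 4.12 (cv2) and the standard library are available. Lean on these libraries where they do the work, as an engineer would, in place of code of your own. Each camera call takes 0.05 s, during which the arm holds its last target. There are 200 camera calls.

## Working session

There is one attempt and no reset: what is moved stays moved. The work goes in short steps, Python scripts to look and compute and a shell command to move; the robot and the scene stay as the last step left them, time stands still between calls to the robot, and variables do not carry over. Pictures are saved under pics/ and viewed, at most 10 in all, crops included, and the job is handed in when it is done.

```bash
mkdir -p pics; cat > h.py <<'E'
import numpy as np, cv2
from workcell import read_state, optics, workorder, robot
from scipy.spatial.transform import Rotation as R
def grab(n,save=None):
    d=optics.get_image(n)
    if save: cv2.imwrite('pics/'+save,d['image'][:,:,::-1])
    np.save('/tmp/'+n+'.npy',d,allow_pickle=True); return d
def load(n): return np.load('/tmp/'+n+'.npy',allow_pickle=True).item()
def K(d):
    f=200/np.tan(np.radians(d['fov_y'])/2); return np.array([[f,0,d['cx']],[0,f,d['cy']],[0,0,1.]])
def norm(d,px): return cv2.undistortPoints(np.array(px,float).reshape(-1,1,2),K(d),np.array(d['dist'],float)).reshape(-1,2)
def ray(d,px):
    n=norm(d,px); T=np.array(d['world_to_cam']); Rm,t=T[:3,:3],T[:3,3]
    return -Rm.T@t, np.c_[n[:,0],-n[:,1],-np.ones(len(n))]@Rm
def onz(d,px,z):
    c,v=ray(d,px); return c+v*((z-c[2])/v[:,2])[:,None]
def depth(d,px):
    c,v=ray(d,px); p=np.array(px,int).reshape(-1,2); return c+v*d['z_map'][p[:,1],p[:,0]][:,None]
def proj(d,P):
    T=np.array(d['world_to_cam']); c=np.atleast_2d(P)@T[:3,:3].T+T[:3,3]
    return cv2.projectPoints(c*[1,-1,-1],np.zeros(3),np.zeros(3),K(d),np.array(d['dist'],float))[0].reshape(-1,2)
E
python3 - <<'E'
from h import *
for n in('top','side'):
    d=grab(n,n+'0.png'); print(n,ray(d,[[320,200]]),(d['z_map']==0).mean(),d['fov_y'])
E
```

```text
top (array([ 349.05108727,   14.99169602, 1639.77312592]), array([[ 0.11422079,  0.01000174, -0.99348795]])) 0.003859375 47.44911125515542
side (array([  79.51241754, -825.72752586, 1003.34090952]), array([[ 0.33305488,  0.64690973, -0.68616139]])) 0.0039921875 53.13830489646565
```

View pics/top0.png

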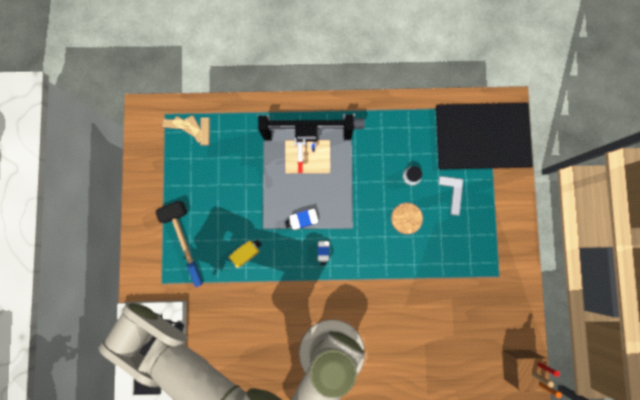

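View pics/side0.png

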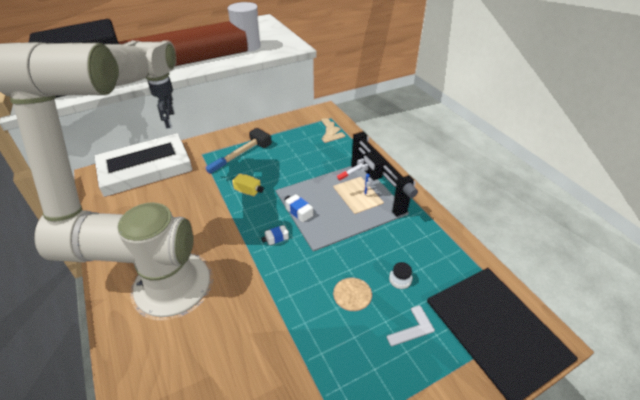

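Top view: the candidates for the bottle are white/blue on the bed (302,217), a smaller white/blue one on the mat (324,251), and a yellow one (244,253). By the description it's the one on the bed. The red lever is at (300,168), the coaster at (407,218), the jar at (413,174) and the square at (455,190). In the side view the bottle is at (298,207), the lever at (350,173) and the coaster at (353,294).

```bash
python3 - <<'E'
from h import *
d=load('top');s=load('side')
a=cv2.resize(d['image'][105:265,225:365],None,fx=3.5,fy=3.5,interpolation=cv2.INTER_CUBIC)
b=cv2.resize(s['image'][140:250,245:425],None,fx=1.7,fy=3.5*160/110/3.0,interpolation=cv2.INTER_CUBIC)
h=a.shape[0]; b=cv2.resize(s['image'][140:260,255:355],None,fx=3,fy=3,interpolation=cv2.INTER_CUBIC)
c=np.zeros((h,800,3),np.uint8);c[:,:a.shape[1]]=a;c[:b.shape[0],490:790]=b
cv2.imwrite('pics/c1.png',c[:,:,::-1])
hsv=cv2.cvtColor(d['image'],cv2.COLOR_RGB2HSV)
# bed: gray mask
ys,xs=np.mgrid[:400,:640]
H,S,V=cv2.split(hsv)
def comps(m,roi,minA=15):
    mm=np.zeros_like(m,np.uint8);x0,y0,x1,y1=roi;mm[y0:y1,x0:x1]=m[y0:y1,x0:x1]
    n,l,st,ce=cv2.connectedComponentsWithStats(mm)
    return [(st[i].tolist(),ce[i].round(1).tolist(),np.argwhere(l==i)[:,::-1]) for i in range(1,n) if st[i,4]>=minA]
print('bed corners');
g=((S<45)&(V>70)&(V<170)).astype(np.uint8)
for st,ce,p in comps(g,(250,110,365,240),500):
    r=cv2.minAreaRect(p.astype(np.float32));print(st,r,onz(d,cv2.boxPoints(r),10).round(0).tolist())
    e=p.astype(float)
print('red')
for st,ce,p in comps(((H<8)|(H>172))&(S>120),(270,130,340,200),5): print(st,ce,depth(d,[ce]).round(),onz(d,[ce],100).round())
print('blue')
for st,ce,p in comps((H>105)&(H<128)&(S>110),(270,130,340,265),5): print(st,ce,depth(d,[ce]).round())
hs=cv2.cvtColor(s['image'],cv2.COLOR_RGB2HSV);d2=s
H,S,V=cv2.split(hs)
print('side red')
for st,ce,p in comps(((H<8)|(H>172))&(S>120),(325,150,400,200),5): print(st,ce,depth(s,[ce]).round())
for st,ce,p in comps((H>105)&(H<128)&(S>110),(260,150,400,250),5): print(st,ce,depth(s,[ce]).round())
H,S,V=cv2.split(hsv)
print('cork')
for st,ce,p in comps((H>8)&(H<25)&(S>60),(380,190,435,245),100): print(st,ce,onz(d,[ce],6).round(1))
E
```

```text
bed corners
[264, 125, 88, 103, 6481] ((307.4999694824219, 176.0), (101.99998474121094, 86.99998474121094), 90.0) [[817.0, 232.0, 10.0], [811.0, -87.0, 10.0], [437.0, -78.0, 10.0], [443.0, 234.0, 10.0]]
red
[298, 162, 5, 11, 49] [299.8, 166.9] [[639.  97. 115.]] [[642.  98. 100.]]
blue
[312, 144, 2, 5, 7] [312.7, 145.9] [[710.  52. 116.]]
[297, 210, 14, 18, 173] [303.6, 218.6] [[468.  90.  46.]]
[318, 247, 11, 8, 81] [322.7, 250.4] [[356.  25.  28.]]
side red
[337, 172, 11, 8, 48] [341.9, 175.4] [[637.  90. 113.]]
[366, 173, 5, 9, 25] [367.3, 176.1] [[714.  47. 112.]]
[365, 188, 2, 5, 6] [365.3, 189.8] [[711.  47.  49.]]
[290, 198, 17, 19, 154] [296.9, 205.9] [[457.  80.  54.]]
[270, 227, 13, 16, 122] [277.1, 234.2] [[353.   9.  33.]]
cork
[392, 203, 30, 31, 744] [406.6, 218.0] [[ 465.6 -278.7    6. ]]
```

View pics/c1.png

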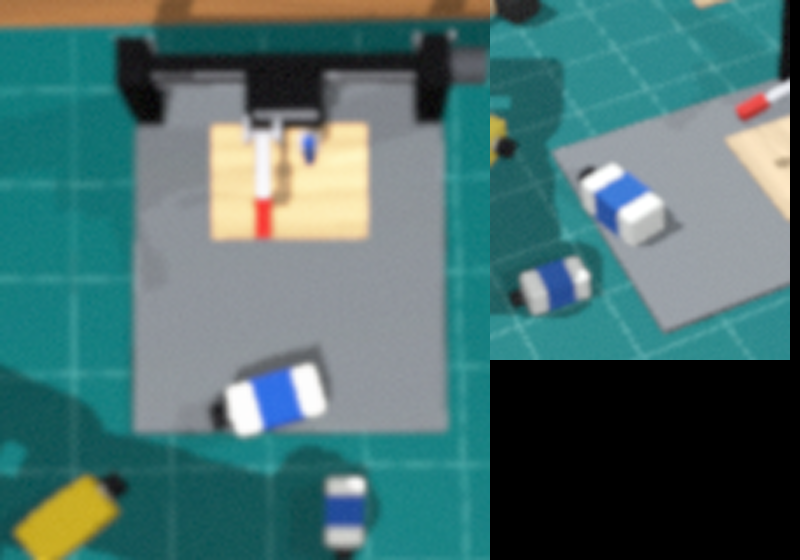

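The crop confirms it: the bottle on the bed is the larger white/blue one, with its cap on the left (+y). The smaller one on the mat and the yellow one are look-alikes. Next I'll measure the bottle's axis and the tool axes.

```bash
python3 - <<'E'
from h import *
np.set_printoptions(precision=3,suppress=True)
st=read_state();print(R.from_quat(st['orientation']).as_matrix(),st['tool_pos'],robot.grip_depth)
d=load('top')
# bottle: points above bed by depth in ROI
roi=np.array([(x,y) for y in range(200,238) for x in range(275,330)])
P=depth(d,roi); m=(P[:,2]>32)&(P[:,2]<75); Q=P[m]
col=d['image'][roi[m][:,1],roi[m][:,0]].astype(int)
r=cv2.minAreaRect(Q[:,:2].astype(np.float32));print('bottle all',r,cv2.boxPoints(r),Q[:,2].mean())
br=col.max(1)>110
r=cv2.minAreaRect(Q[br][:,:2].astype(np.float32));print('body',r,np.median(Q[br][:,2]))
# bed edges via image color: left/right edges line fit
hsv=cv2.cvtColor(d['image'],cv2.COLOR_RGB2HSV)
g=((hsv[:,:,1]<60)&(hsv[:,:,2]>60)).astype(np.uint8)
L=[];Rr=[]
for y in range(150,222,3):
    row=np.where(g[y,240:375])[0]+240; L.append((row.min(),y));Rr.append((row.max()+1,y))
for E in(L,Rr):
    W=onz(d,E,10); k=np.polyfit(W[:,0],W[:,1],1);print('edge slope',k[0],np.median(W[:,1]))
E
```

```text
[[-0.952  0.307 -0.001]
 [ 0.307  0.952 -0.001]
 [ 0.    -0.001 -1.   ]] [160.948 499.488 230.831] -18.700000000000003
bottle all ((465.46148681640625, 100.09648132324219), (51.21935272216797, 114.62557220458984), 14.86880111694336) [[426.002 148.919]
 [455.416  38.131]
 [504.921  51.274]
 [475.507 162.062]] 52.79013550990343
body ((467.4787902832031, 93.09192657470703), (51.208412170410156, 100.30094146728516), 13.856903076171875) 53.93788715518542
edge slope -0.018806712363068766 232.88272838120577
edge slope -0.025924305464386243 -85.38231086350609
```

```bash
python3 -m crank '[[0,0,0,0,0,0,0],[0,0,0,0,0.1,0,0],[0,0,0,0,0.1,0,0],[0,0,0,0,0,0,0]]'; python3 -c "
from workcell import *;s=read_state();print(s['q'],s['tool_pos'])"; python3 -m crank '[[0,0,0,0,-0.1,0,0],[0,0,0,0,-0.1,0,0]]'
```

```text
time_s: 0.5
tool_pos: [161.4, 500.3, 230.1]
orientation: [0.154, 0.983, -0.1, -0.016]
force: [-0.0, -0.2, -1.1]
opening: 0.502
gripper_force: 0.0
[ 1.05577177  0.43296884  1.34384865 -0.04033376  1.56349892 -0.19900576] [161.36508997 500.32617586 230.13726409]
time_s: 0.7
tool_pos: [161.1, 500.0, 230.9]
orientation: [0.155, 0.988, 0.003, 0.0]
force: [-0.3, 0.1, 0.3]
opening: 0.499
gripper_force: 0.0
```

```bash
python3 -m crank '[[0,-48,-20,0,0,0,0],[0,-48,-20,0,0,0,0],[0,-48,-20,0,0,0,0],[0,-48,-20,0,0,0,0],[0,-48,-20,0,0,0,0],[0,-48,-20,0,0,0,0],[0,-48,-20,0,0,0,0],[0,-48,-20,0,0,0,0],[0,-48,-20,0,0,0,0],[0,-48,-20,0,0,0,0],[0,-48,-20,0,0,0,0],[0,-48,-20,0,0,0,0]]'; python3 -m crank '[[0,0,0,0,0,0,-0.11],[0,0,0,0,0,0,-0.11],[0,0,0,0,0,0,-0.11],[0,0,0,0,0,0,0],[0,0,0,0,0,0,0]]'; python3 - <<'E'
from h import *
np.set_printoptions(precision=3,suppress=True)
s=read_state();print(s['q'],s['tool_pos'],R.from_quat(s['orientation']).as_matrix())
w=grab('wrist','w1.png')
h=cv2.cvtColor(w['image'],cv2.COLOR_RGB2HSV);H,S,V=cv2.split(h)
m=(((H<8)|(H>172))&(S>130)&(V>60)).astype(np.uint8)
n,l,st,ce=cv2.connectedComponentsWithStats(m)
for i in range(1,n):
    if st[i,4]>60:
        p=np.argwhere(l==i)[:,::-1];P=depth(w,p);P=P[(P[:,2]>60)&(P[:,2]<170)]
        print(st[i],ce[i],P.min(0) if len(P) else 0,P.max(0) if len(P) else 0,np.median(P,0))
E
```

```text
time_s: 1.9
tool_pos: [618.6, 108.5, 231.6]
orientation: [0.155, 0.988, 0.0, 0.001]
force: [-0.6, 0.5, -0.2]
opening: 0.498
gripper_force: 0.0
time_s: 2.4
tool_pos: [617.3, 110.2, 231.4]
orientation: [-0.008, 1.0, 0.0, 0.001]
force: [-0.3, -0.6, -0.4]
opening: 0.504
gripper_force: 0.0
[-0.01   0.543  1.158  0.     1.439 -1.596] [617.261 110.171 231.441] [[-1.    -0.015  0.001]
 [-0.015  1.     0.   ]
 [-0.001  0.    -1.   ]]
[301 192  18  42 680] [309.216 212.285] [619.357  88.313 105.366] [656.626 104.688 119.308] [636.48   96.408 113.867]
```

View pics/w1.png

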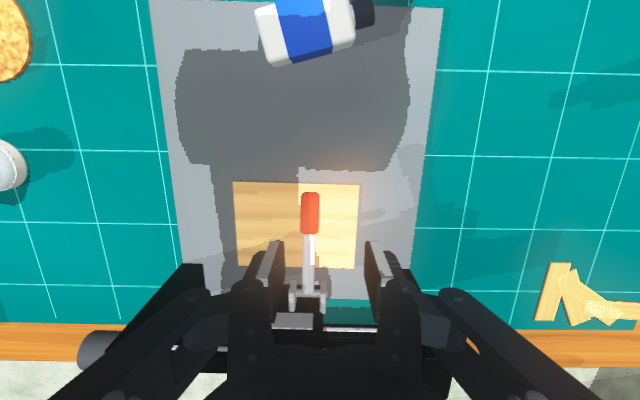

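The wrist view shows the red grip at (309,212), slightly off centre between the fingers, and the bottle at (305,25). I'll go down and grip the lever.

```bash
python3 -m crank '[[0,-11,-7,0,0,0,0],[0,-10,-7,0,0,0,0],[0,0,0,45,0,0,0],[0,0,0,45,0,0,0],[0,0,0,40,0,0,0],[0,0,0,22,0,0,0],[0,0,0,0,0,0,0],[0,0,0,0,0,0,0]]';  python3 -m crank '[[1,0,0,0,0,0,0],[1,0,0,0,0,0,0],[1,0,0,0,0,0,0],[1,0,0,0,0,0,0],[1,0,0,0,0,0,0],[1,0,0,0,0,0,0],[1,0,0,0,0,0,0]]'
```

```text
time_s: 3.25
tool_pos: [639.1, 96.6, 80.4]
orientation: [-0.009, 1.0, -0.0, 0.001]
force: [0.2, 0.8, -0.3]
opening: 0.496
gripper_force: 0.0
time_s: 3.95
tool_pos: [639.7, 96.3, 80.3]
orientation: [-0.009, 1.0, -0.0, 0.002]
force: [4.7, -2.3, 5.7]
opening: 0.201
gripper_force: 59.0
```

```bash
python3 -m crank '[[1,2.7,0,-7.5,0,0,0],[1,2,0,-7.8,0,0,0],[1,1.2,0,-8,0,0,0],[1,0.4,0,-8,0,0,0],[1,-0.4,0,-8,0,0,0],[1,-1.2,0,-8,0,0,0],[1,0,0,0,0,0,0]]';  python3 -m crank '[[1,-2,0,-7.8,0,0,0],[1,-2.7,0,-7.5,0,0,0],[1,0,0,0,0,0,0]]'
```

```text
time_s: 4.65
tool_pos: [633.9, 96.4, 125.8]
orientation: [-0.009, 1.0, 0.0, -0.001]
force: [7.1, -0.7, -5.2]
opening: 0.204
gripper_force: 59.5
time_s: 4.95
tool_pos: [637.2, 96.4, 138.8]
orientation: [-0.009, 1.0, 0.0, -0.003]
force: [3.1, -2.1, -11.8]
opening: 0.2
gripper_force: 64.2
```

```bash
python3 -m crank '[[1,-1,0,-3,0,0,0],[1,0,0,0,0,0,0]]';  python3 -m crank '[[1,-1,0,-3,0,0,0],[1,0,0,0,0,0,0]]'; python3 - <<'E'
from h import *
for n in('side','top'):
    s=grab(n);H,S,V=cv2.split(cv2.cvtColor(s['image'],cv2.COLOR_RGB2HSV))
    m=((H<8)|(H>172))&(S>120);m[:,:325 if n=='side' else 270]=0;m[200:]=0;m[:130]=0;m[:,400 if n=='side' else 340:]=0
    p=np.argwhere(m)[:,::-1];print(len(p),p.mean(0),np.median(depth(s,p),0))
E
```

```text
time_s: 5.15
tool_pos: [637.2, 96.4, 139.2]
orientation: [-0.009, 1.0, 0.0, -0.005]
force: [5.5, -2.3, -31.2]
opening: 0.2
gripper_force: 61.7
time_s: 5.35
tool_pos: [637.2, 96.4, 139.6]
orientation: [-0.009, 1.0, 0.0, -0.008]
force: [6.5, -1.9, -43.9]
opening: 0.201
gripper_force: 60.8
12 [342.5        163.16666667] [633.13343242  93.95996602 166.33372422]<stdin>:5: RuntimeWarning: Mean of empty slice.
  ret = um.true_divide(
Traceback (most recent call last):
  File "h.py", line 18, in depth
    c,v=ray(d,px); p=np.array(px,int).reshape(-1,2); return c+v*d['z_map'][p[:,1],p[:,0]][:,None]
        ~~~^^^^^^
  File "h.py", line 13, in ray
    n=norm(d,px); T=np.array(d['world_to_cam']); Rm,t=T[:3,:3],T[:3,3]
  File "h.py", line 11, in norm
    def norm(d,px): return cv2.undistortPoints(np.array(px,float).reshape(-1,1,2),K(d),np.array(d['dist'],float)).reshape(-1,2)
                           ~~~~~~~~~~~~~~~~~~~^^^^^^^^^^^^^^^^^^^^^^^^^^^^^^^^^^^^^^^^^^^^^^^^^^^^^^^^^^^^^^^^^^^
cv2.error: OpenCV(4.12.0) /io/opencv/modules/calib3d/src/undistort.dispatch.cpp:347: error: (-215:Assertion failed) CV_IS_MAT(_src) && CV_IS_MAT(_dst) && (_src->rows == 1 || _src->cols == 1) && (_dst->rows == 1 || _dst->cols == 1) && _src->cols + _src->rows - 1 == _dst->rows + _dst->cols - 1 && (CV_MAT_TYPE(_src->type) == CV_32FC2 || CV_MAT_TYPE(_src->type) == CV_64FC2) && (CV_MAT_TYPE(_dst->type) == CV_32FC2 || CV_MAT_TYPE(_dst->type) == CV_64FC2) in function 'cvUndistortPointsInternal'
```

The arm is held against the upper stop: the force is climbing with no movement. I'll release and retreat upward.

```bash
python3 -m crank '[[0,0,0,2,0,0,0],[0,0,0,0,0,0,0],[0,0,0,0,0,0,0],[0,0,0,0,0,0,0],[0,0,0,-30,0,0,0],[0,0,0,-45,0,0,0],[0,25,0,-15,0,0,0],[0,0,0,0,0,0,0],[0,0,0,0,0,0,0]]'; python3 - <<'E'
from h import *
np.set_printoptions(precision=3,suppress=True)
w=grab('wrist','w2.png');h=cv2.cvtColor(w['image'],cv2.COLOR_RGB2HSV);H,S,V=cv2.split(h)
m=(((H<8)|(H>172))&(S>130)&(V>60)).astype(np.uint8)
n,l,st,ce=cv2.connectedComponentsWithStats(m)
for i in range(1,n):
    if st[i,4]>60:
        p=np.argwhere(l==i)[:,::-1];P=depth(w,p);P=P[(P[:,2]>60)&(P[:,2]<200)]
        print(st[i],ce[i],P.min(0),P.max(0),np.median(P,0),np.arctan(np.polyfit(P[:,0],P[:,2],1)))
E
```

```text
time_s: 6.35
tool_pos: [615.7, 96.2, 236.6]
orientation: [-0.009, 1.0, -0.0, 0.001]
force: [0.6, -0.4, -0.7]
opening: 0.5
gripper_force: 0.0
[314 230  21  29 440] [324.75 246.38] [630.191  88.473 155.34 ] [663.365 104.637 171.987] [648.495  97.714 163.361] [-0.402  1.569]
```

Lever slope measures 0.40 rad above level, so it's at the stop. Next the bottle: align above it and look.

```bash
python3 -m crank '[[-1,45,0,0,0,0,0],[-1,45,4,0,0,0,0],[-1,45,4,0,0,0,0],[-1,16,1,0,0,0,0.1],[-1,0,0,0,0,0,0.14],[-1,0,0,0,0,0,0.14],[-1,0,0,0,0,0,0.14],[-1,0,0,0,0,0,0.14],[-1,0,0,0,0,0,0.14],[-1,0,0,0,0,0,0.14],[-1,0,0,0,0,0,0.14],[-1,0,0,0,0,0,0.14]]'; python3 -m crank '[[-1,0,0,0,0,0,0.11],[-1,0,0,0,0,0,0],[-1,0,0,0,0,0,0]]'; python3 - <<'E'
from h import *
np.set_printoptions(precision=3,suppress=True)
s=read_state();print(s['q'],s['tool_pos'],R.from_quat(s['orientation']).as_matrix())
w=grab('wrist','w3.png')
ys,xs=np.mgrid[0:400:2,0:640:2];px=np.c_[xs.ravel(),ys.ravel()]
P=depth(w,px);m=(P[:,2]>35)&(P[:,2]<75)&(abs(P[:,0]-465)<70)&(abs(P[:,1]-95)<90)&(w['z_map'][px[:,1],px[:,0]]>0)
r=cv2.minAreaRect(P[m][:,:2].astype(np.float32));print(m.sum(),r,cv2.boxPoints(r),np.median(P[m][:,2]))
E
```

```text
time_s: 7.6
tool_pos: [464.8, 102.3, 235.0]
orientation: [0.568, 0.823, -0.0, -0.001]
force: [-0.5, -0.3, 0.4]
opening: 0.995
gripper_force: 0.0
time_s: 7.9
tool_pos: [464.6, 102.3, 235.3]
orientation: [0.609, 0.793, -0.0, -0.0]
force: [0.9, 0.5, -0.6]
opening: 1.001
gripper_force: 0.0
[-0.03   0.201  1.631  0.     1.31  -0.292] [464.647 102.334 235.349] [[-0.259  0.966 -0.001]
 [ 0.966  0.259  0.   ]
 [ 0.    -0.001 -1.   ]]
957 ((461.9808349609375, 101.08203887939453), (49.167083740234375, 113.45899200439453), 16.294652938842773) [[422.468 148.635]
 [454.302  39.734]
 [501.494  53.529]
 [469.66  162.43 ]] 54.742056201619334
```

View pics/w3.png

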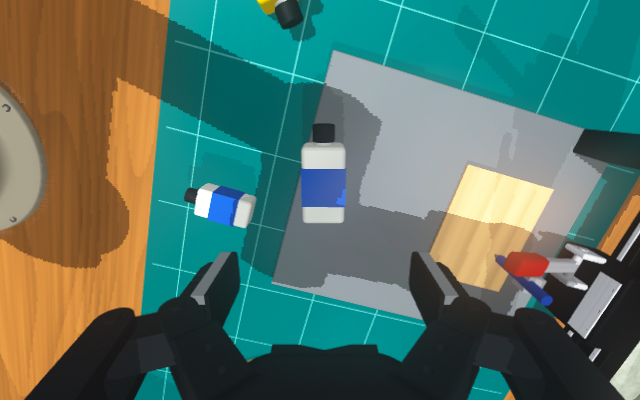

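The bottle is lined up at (323,180) between the open fingers, cap up in the picture. The small bottle at (225,205) is clear of the left finger. I'll tilt by −0.35 so that the tool ends up sloping once the bottle stands.

```bash
python3 -m crank '[[-1,-6,-2,0,0,-0.12,0],[-1,0,0,0,0,-0.12,0],[-1,0,0,0,0,-0.11,0],[-1,0,0,0,0,0,0],[-1,0,0,0,0,0,0]]'; python3 - <<'E'
from h import *
np.set_printoptions(precision=3,suppress=True)
s=read_state();M=R.from_quat(s['orientation']).as_matrix();print(s['q'],s['tool_pos'],M)
print(M.T@(np.array([463.3,96.4,15.5])-s['tool_pos']))
E
```

```text
time_s: 8.45
tool_pos: [464.1, 96.4, 235.7]
orientation: [0.6, 0.781, -0.106, 0.137]
force: [0.7, -0.1, 1.0]
opening: 0.999
gripper_force: 0.0
[ 0.142  0.217  1.652 -0.364  1.251 -0.008] [464.12   96.431 235.693] [[-0.243  0.966  0.087]
 [ 0.908  0.258 -0.329]
 [-0.341 -0.001 -0.94 ]]
[ 75.175  -0.585 206.964]
```

```bash
python3 -m crank '[[-1,15,0,41,0,0,0],[-1,15,0,41,0,0,0],[-1,15,0,41,0,0,0],[-1,15,0,41,0,0,0],[-1,8,0,22,0,0,0],[-1,7,-0.6,21,0,0,0],[-1,0,0,0,0,0,0],[-1,0,0,0,0,0,0]]'; python3 -m crank '[[1,0,0,0,0,0,0],[1,0,0,0,0,0,0],[1,0,0,0,0,0,0],[1,0,0,0,0,0,0],[1,0,0,0,0,0,0],[1,0,0,0,0,0,0],[1,0,0,0,0,0,0]]'
```

```text
time_s: 9.25
tool_pos: [464.2, 94.8, 16.3]
orientation: [0.601, 0.78, -0.106, 0.138]
force: [-0.3, 0.9, 0.4]
opening: 1.0
gripper_force: 0.0
time_s: 9.95
tool_pos: [464.4, 95.5, 16.9]
orientation: [0.601, 0.78, -0.106, 0.139]
force: [-0.8, 1.0, 6.8]
opening: 0.581
gripper_force: 62.8
```

```bash
python3 -m crank '[[1,-8,0,-22,0,0,0],[1,-15,0,-41,0,0,0],[1,-15,0,-41,0,0,0],[1,-15,0,-41,0,0,0],[1,-15,0,-41,0,0,0],[1,0,0,0,0,0,0]]'; python3 -m crank '[[1,0,0,0,0,0.14,0],[1,0,0,0,0,0.14,0],[1,0,0,0,0,0.14,0],[1,0,0,0,0,0.14,0],[1,0,0,0,0,0.14,0],[1,0,0,0,0,0.14,0],[1,0,0,0,0,0.14,0],[1,0,0,0,0,0.14,0],[1,0,0,0,0,0.14,0],[1,0,0,0,0,0.14,0],[1,0,0,0,0,0.14,0],[1,0,0,0,0,0,0]]'; python3 - <<'E'
from h import *
np.set_printoptions(precision=3,suppress=True)
s=read_state();M=R.from_quat(s['orientation']).as_matrix();print(s['q'],s['tool_pos'],M)
# tilt remaining
print('pitch below level',np.arcsin(-M[2,2]), 'y tilt',M[2,1])
# target TCP above coaster with same orientation
E
```

```text
time_s: 10.55
tool_pos: [465.7, 95.7, 219.5]
orientation: [0.601, 0.78, -0.102, 0.142]
force: [0.7, -0.2, -3.2]
opening: 0.577
gripper_force: 63.2
time_s: 11.75
tool_pos: [463.3, 94.6, 211.3]
orientation: [0.506, 0.654, 0.342, -0.447]
force: [0.1, -0.4, -1.3]
opening: 0.578
gripper_force: 63.0
[-0.469  0.559  1.651  0.808  1.852 -0.891] [463.333  94.622 211.29 ] [[-0.088  0.967 -0.238]
 [ 0.357  0.254  0.899]
 [ 0.93  -0.005 -0.367]]
pitch below level 0.37617220073359436 y tilt -0.005432314761175117
```

```bash
python3 -m crank '[[1,0,0,0,-0.13,0,0.051],[1,0,0,0,-0.13,0,0.051],[1,0,0,0,-0.13,0,0.051],[1,0,0,0,-0.13,0,0.051],[1,0,0,0,-0.13,0,0.051],[1,0,0,0,0,0.03,0],[1,0,0,0,0,0,0]]'; cat > rem.py <<'E'
from h import *
np.set_printoptions(precision=3,suppress=True)
M0=R.from_quat([0.601,0.78,-0.106,0.139]).as_matrix();c=np.array([-.27,.963,0]);c/=np.linalg.norm(c)
b=M0.T@(np.array([478,46.6,32])-[464.4,95.5,16.9]);ax=M0.T@c
s=read_state();M=R.from_quat(s['orientation']).as_matrix()
B=s['tool_pos']+M@b;A=M@ax
print(s['q'],s['tool_pos'],'base',B,'axis',A,'pitch',np.arcsin(-M[2,2]),M)
up=np.array([0,0,1.]);rv=np.cross(A,up);print('fix rotvec tool',M.T@rv)
print('to above coaster (tool)',M.T@(np.array([465.6,-278.7,56])-B),'down10',M.T@[0,0,-10])
E
python3 rem.py
```

```text
time_s: 12.45
tool_pos: [463.6, 95.4, 213.9]
orientation: [0.69, 0.442, 0.485, -0.306]
force: [-0.3, 0.3, -1.6]
opening: 0.578
gripper_force: 63.1
[-0.634  0.289  2.115  1.193  1.439 -0.849] [463.591  95.363 213.909] base [458.142  81.321 163.141] axis [-0.02   0.008  1.   ] pitch 0.35000907330725795 [[ 0.14   0.906  0.399]
 [ 0.313 -0.423  0.85 ]
 [ 0.939  0.006 -0.343]]
fix rotvec tool [ 0.007 -0.001  0.02 ]
to above coaster (tool) [-212.339  158.272 -266.481] down10 [-9.394 -0.059  3.429]
```

```bash
python3 -m crank '[[1,-14,20,-38,0,0,0],[1,-14,20,-38,0,0,0],[1,-14,20,-38,0,0,0],[1,-14,20,-38,0,0,0],[1,-14,20,-38,0,0,0],[1,-14,20,-38,0,0,0],[1,-14,20,-38,0,0,0],[1,-14,20,-38,0,0,0],[1,0,0,0,0,0,0.02],[1,0,0,0,0,0,0]]'; python3 rem.py; python3 - <<'E'
from h import *
s=grab('side','s2.png')
t=grab('top')
H,S,V=cv2.split(cv2.cvtColor(t['image'],cv2.COLOR_RGB2HSV))
E
```

```text
time_s: 13.45
tool_pos: [470.9, -266.8, 212.3]
orientation: [0.695, 0.434, 0.481, -0.311]
force: [0.3, 0.5, -1.9]
opening: 0.579
gripper_force: 63.8
[-1.112  0.687  1.432  0.888  1.897 -0.773] [ 470.923 -266.793  212.304] base [ 464.368 -280.336  161.532] axis [-0.    -0.001  1.   ] pitch 0.3502822200686933 [[ 0.161  0.903  0.399]
 [ 0.304 -0.43   0.85 ]
 [ 0.939 -0.015 -0.343]]
fix rotvec tool [-0.    -0.001 -0.   ]
to above coaster (tool) [-98.416   2.035  38.098] down10 [-9.391  0.154  3.432]
```

View pics/s2.png

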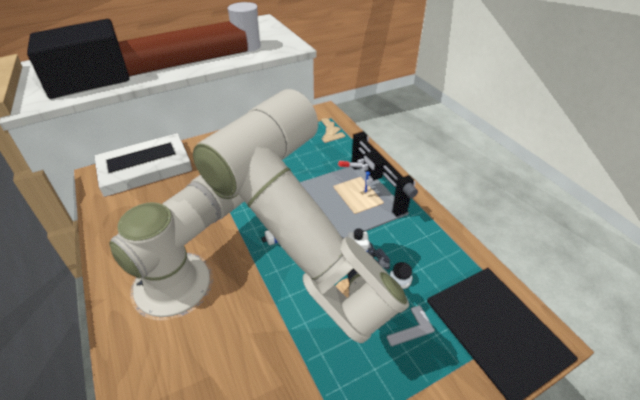

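The side view shows the bottle upright in the gripper (cap at 358,235), with the wrist housing around (360,300). I'll check the wrist's clearance over the table and bystanders for when it comes down about 155 mm.

```bash
python3 - <<'E'
from h import *
np.set_printoptions(precision=0,suppress=True)
for n,px in(('side',[(310,295),(320,310),(335,325),(352,338),(362,336),(380,325),(400,300),(404,290),(340,255),(370,270)]),):
    d=load(n)
    for p,q in zip(px,depth(d,px)): print(p,q)
d=load('side');ys,xs=np.mgrid[200:345:1,290:410:1];px=np.c_[xs.ravel(),ys.ravel()];P=depth(d,px)
m=(P[:,2]>70)&(P[:,2]<220)&(P[:,1]<-310);i=np.argsort(P[m][:,2])[:400:40];print(np.c_[px[m][i],P[m][i]])
d=load('top');print('square/jar',onz(d,[(455,213),(440,180),(462,180)],5),onz(d,[(413,174)],55))
E
```

```text
(310, 295) [ 356. -225.   -2.]
(320, 310) [ 357. -285.    3.]
(335, 325) [ 373. -346.    2.]
(352, 338) [ 308. -517.  277.]
(362, 336) [ 327. -524.  279.]
(380, 325) [ 365. -526.  293.]
(400, 300) [ 406. -523.  348.]
(404, 290) [ 609. -340.    0.]
(340, 255) [ 334. -414.  404.]
(370, 270) [ 375. -459.  386.]
[[ 376.  258.  487. -337.  220.]]
square/jar [[ 480. -453.    5.]
 [ 601. -405.    5.]
 [ 600. -485.    5.]] [[ 617. -298.   55.]]
```

```bash
python3 -m crank '[[1,-20,0.5,7.6,0,0,0],[1,-20,0.5,7.6,0,0,0],[1,-20,0.5,7.6,0,0,0],[1,-20,0.5,7.6,0,0,0],[1,-18,0,7.6,0,0,0],[1,-18,0.3,6.6,0,0,0],[1,-9.4,0.1,3.4,0,0,0],[1,-4.7,0,1.7,0,0,0],[1,-4.7,0,1.7,0,0,0],[1,0,0,0,0,0,0],[1,0,0,0,0,0,0]]'; python3 rem.py; python3 - <<'E'
from h import *
np.set_printoptions(precision=1,suppress=True)
s=grab('side');d=grab('wrist','w4.png')
a=cv2.resize(s['image'][210:330,300:420],(480,480),interpolation=cv2.INTER_CUBIC);b=cv2.resize(d['image'],(320,200))
c=np.zeros((480,800,3),np.uint8);c[:,:480]=a;c[:200,480:]=b;cv2.imwrite('pics/c4.png',c[:,:,::-1])
E
```

```text
time_s: 14.65
tool_pos: [472.1, -264.3, 69.5]
orientation: [0.695, 0.434, 0.482, -0.31]
force: [0.5, -0.3, -3.0]
opening: 0.578
gripper_force: 63.8
[-1.108  0.913  1.46   0.844  1.73  -0.97 ] [ 472.131 -264.288   69.474] base [ 465.661 -277.833   18.692] axis [-0.002 -0.001  1.   ] pitch 0.34961339757151316 [[ 0.159  0.902  0.401]
 [ 0.304 -0.431  0.85 ]
 [ 0.939 -0.014 -0.343]]
fix rotvec tool [ 0.001 -0.002  0.002]
to above coaster (tool) [ 34.775  -0.188 -13.541] down10 [-9.394  0.136  3.425]
```

View pics/c4.png

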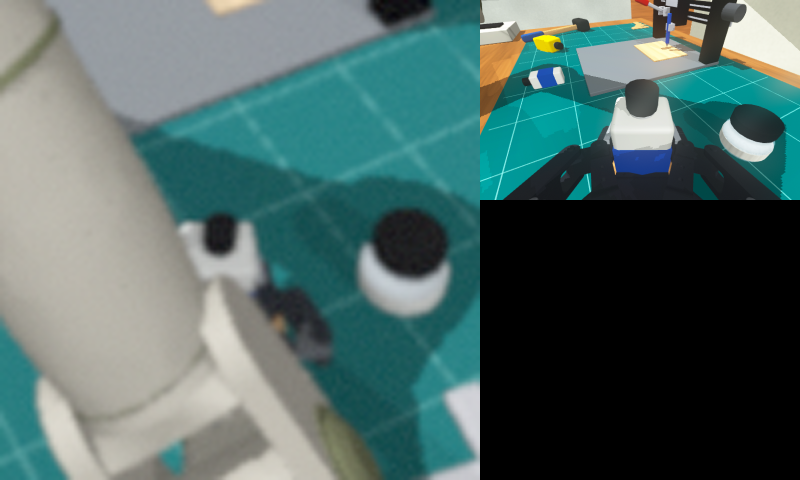

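In the side crop the bottle is upright beside the jar. Now lowering in small steps while watching the force.

```bash
python3 -m crank '[[1,-3.8,0,1.4,0,0,0],[1,-3.8,0,1.4,0,0,0],[1,-1.9,0,0.7,0,0,0],[1,0,0,0,0,0,0],[1,0,0,0,0,0,0]]'; python3 -m crank '[[1,-1.4,0,0.5,0,0,0],[1,0,0,0,0,0,0]]'; python3 -m crank '[[1,-1,0,0.35,0,0,0],[1,0,0,0,0,0,0]]'
```

```text
time_s: 15.25
tool_pos: [471.8, -264.0, 59.0]
orientation: [0.695, 0.433, 0.482, -0.311]
force: [-1.9, -0.0, 1.7]
opening: 0.577
gripper_force: 63.7
time_s: 15.45
tool_pos: [471.7, -264.0, 59.0]
orientation: [0.694, 0.434, 0.483, -0.311]
force: [-4.6, 1.1, 12.5]
opening: 0.58
gripper_force: 64.4
time_s: 15.65
tool_pos: [471.7, -264.0, 59.0]
orientation: [0.693, 0.434, 0.484, -0.312]
force: [-7.9, 1.7, 19.9]
opening: 0.581
gripper_force: 64.8
```

Contact made. I'll ease off, open, and back out along the tool axis.

```bash
python3 -m crank '[[1,2.2,0,-0.8,0,0,0],[1,0,0,0,0,0,0],[0.0,0,0,0,0,0,0],[-0.4,0,0,0,0,0,0],[-0.7,0,0,0,0,0,0],[-1,0,0,0,0,0,0],[-1,0,0,0,0,0,0],[-1,0,0,0,0,0,0]]'; python3 -m crank '[[-1,0,0,-10,0,0,0],[-1,0,0,-20,0,0,0],[-1,0,0,-30,0,0,0],[-1,0,0,-40,0,0,0],[-1,20,0,-20,0,0,0],[-1,40,0,0,0,0,0],[-1,40,0,0,0,0,0],[-1,40,0,0,0,0,0],[-1,0,0,0,0,0,0],[-1,0,0,0,0,0,0]]'; python3 - <<'E'
from h import *
s=grab('side','s5.png');t=grab('top')
a=cv2.resize(t['image'][130:280,225:480],(612,360),interpolation=cv2.INTER_CUBIC)
b=cv2.resize(s['image'][130:370,300:480],(180,240))
c=np.zeros((600,800,3),np.uint8);c[:360,:612]=a;c[360:600,:180]=b;cv2.imwrite('pics/c5.png',c[:,:,::-1])
E
```

```text
time_s: 16.45
tool_pos: [471.9, -264.0, 58.5]
orientation: [0.695, 0.433, 0.482, -0.311]
force: [-0.7, -1.2, -0.6]
opening: 1.001
gripper_force: 0.0
time_s: 17.45
tool_pos: [445.9, -323.9, 231.6]
orientation: [0.695, 0.434, 0.482, -0.31]
force: [0.2, -0.1, 0.2]
opening: 0.998
gripper_force: 0.0
```

View pics/c5.png

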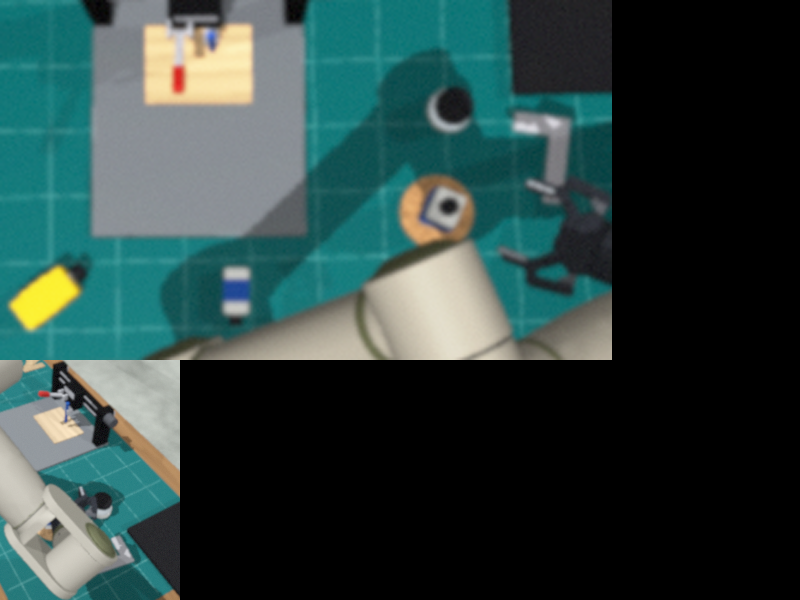

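The bottle stands upright on the coaster at crop (440,208), well inside its rim. The gripper is clear and the lever is still up. Handing in.

```bash
python3 -c "
from workcell import workorder;print(workorder.finish_job())"
```

```text
the job is handed in; nothing more can be done
None
```

The job is handed in at about 17.5 s of the 48 s allowed: the pen lever is up at its stop, the larger white/blue bottle stands upright on the coaster, and the jar, square and mallet were not touched.

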